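# Bookbinding tools back into their fitted holders

### The job

Put the four bookbinding tools back into the dark wooden holders that are made to fit them: the bone folder lengthwise in the long cradle, the eraser lengthwise in the short cradle, the small steel block flat in the little square-walled tray, and the reel of red thread upright in the round cup. At the moment the steel block is lying in the eraser's cradle and the eraser in the bone folder's cradle. Each tool must sit level on the green felt floor of its own holder, within the walls, and be let go.

Things in the scene. Friction and masses are not known exactly. Their poses are not given: they have to be found in the camera images.
- bone_folder: bone folder: a flat, pale wooden burnishing tool with pointed ends, 169 mm long (its x axis), 22 mm wide (y), 9 mm thick (z), 20 g. Origin: middle of its underside. It starts lying on the table.
- eraser: white eraser in a dark blue card sleeve, 21 mm (x) by 45 mm long (y) by 13 mm high (z), 20 g. Origin: middle of its underside. It starts lying roughly lengthwise in the middle of the bone folder's cradle.
- steel_block: plain grey steel block (not the smaller sharpener with a black dot), 30 mm long (x) by 22 mm wide (y) by 18 mm high (z), 20 g. Origin: middle of its underside. It starts in the middle of the eraser's cradle, its 30 mm length roughly along the cradle's length.
- thread_reel: wooden reel of red thread standing upright (straight from above a pale wooden disc), 40 mm tall, round; the top and bottom flanges are 28 mm across and about 8 mm thick, the thread between them about 16 to 20 mm across. 30 g. Origin: middle of its underside, z up along its axis. It starts standing on the table.
- folder_cradle: the bone folder's holder, fixed: long dark wooden base 202 (y, its length) x 54 (x) x 8 mm. Origin: middle of its underside; green felt floor 8 mm above. Each end is a U of 6 mm walls, 9 mm high above the floor, leaning outward 3 mm; floor between the walls 182 (y) x 34 mm (x). Side walls run only 45 mm in from each end: the middle 92 mm is open at both sides for fingers.
- eraser_cradle: the eraser's holder, fixed: like the long cradle but short, base 76 (y, its length) x 52 (x) x 8 mm. Origin: middle of its underside; green felt floor 8 mm above. U-shaped ends, walls 9 mm high above the floor leaning outward 3 mm; floor between the walls 56 (y) x 32 mm (x). Side walls run only 11 mm in from each end: the middle 34 mm is open at both sides for fingers.
- block_tray: the steel block's holder, fixed: a small dark wooden tray closed all round, base 58 mm (x) by 50 mm (y) by 8 mm. Origin: middle of its underside; green felt floor 8 mm above it, 40 mm (x) by 32 mm (y), inside walls that rise 6 mm above the floor and lean outward 2 mm: the fingertips must stay above 16 mm over its underside.
- reel_cup: the thread reel's holder, fixed: a turned dark wooden cup, 60 mm across at the rim and 22 mm tall. Origin: middle of its underside; green felt floor 8 mm above it. The inside is about 41 mm across at the floor and 49 mm at the mouth, 14 mm deep, so the reel stands 26 mm proud of the rim.
Not all that is in view belongs to the job. What is shaped like the eraser but turquoise or yellow is not meant. Several things have the shape of the steel_block; the one meant has the colours described above.

How it is judged:
At the end, for the whole second after the job is handed in: Each tool rests in its own holder: origins within 12 mm horizontally, underside 6 to 10.5 mm above the holder's underside (on the felt), upright within 0.1 rad; bone folder along its cradle within 0.2 rad, eraser along its cradle within 0.4 rad; all still (horizontal distance between bone_folder and folder_cradle below 0.012 m and angle between the x axis of bone_folder and the y axis of folder_cradle, either way round below 0.2 rad and z of bone_folder in the frame of folder_cradle between 0.006 and 0.0105 m and angle between each of bone_folder, eraser, steel_block, thread_reel's own z axis and vertical below 0.1 rad and horizontal distance between eraser and eraser_cradle below 0.012 m and angle between the y axis of eraser and the y axis of eraser_cradle, either way round below 0.4 rad and z of eraser in the frame of eraser_cradle between 0.006 and 0.0105 m and horizontal distance between steel_block and block_tray below 0.012 m and z of steel_block in the frame of block_tray between 0.006 and 0.0105 m and horizontal distance between thread_reel and reel_cup below 0.012 m and z of thread_reel in the frame of reel_cup between 0.006 and 0.0105 m and linear speed of each of bone_folder, eraser, steel_block, thread_reel below 0.02 m/s); the robot touches nothing.
It also fails if it takes over 99 s, if anything falls off the work surface, if the arm or the gripper's body presses on something with over 40 N, if the wrist force passes 120 N, or if a joint passes its speed limit or range.

### The arm

A 7-joint arm with a two-finger parallel gripper is mounted at the origin on a cart in front of the work surface, level with it; the furniture and walls round the work are solid. World frame = base frame: x ahead of the robot, y to its left, z up, the work surface at z = 0. Lengths are in m, angles in rad, forces in N, time in s.
With the tool pointing down it reaches from about 0.425 to 0.875 m from the base axis. Payload 4.7 kg.
Tool frame: the origin (TCP) lies midway between the tips of the shut fingers; the grasp point (between the pads) lies 19 mm behind it; z points along the fingers, y is the line along which they close (so a half turn about z gives the same grasp; the last joint's range is limited). The gripper opens to 87 mm and grips with 3 to 60 N. Pads are 19 mm wide; open, the fingers measure 117 mm over their backs; the gripper's body (75 mm by 190 mm) begins 51 mm behind the grasp point.
Start: joints at [1.233, 0.321, -0.07, 1.45, 0.023, 1.371, -0.057], TCP at [0.224, -0.61, 0.223] pointing down, gripper open.
Joint ranges: [-2.86, 2.86], [-0.3, 2.09], [-1.38, 1.24], [0.06, 2.45], [-1.56, 4.7], [0.09, 2.05], [-2.69, 2.69]. Speed limits (rad/s): [2.57, 2.57, 3.14, 3.14, 3.14, 3.14, 3.14].

### API

Orientations are given as a rotation vector (axis times angle).
In Python, from bench import ctrl gives the robot as it stands. The module is installed in compiled form; this text tells all that it offers.
- The arm moves only by the shell command python3 -m handwheel 'ROWS' [FORCE]. ROWS is JSON, a list of rows, each a list of 7 numbers: the finger opening in m, from 0 to 0.087, then the shift along the tool's x, y, z in m, then the turn, a rotation vector about the tool's x, y, z in degrees. A call has 1 to 12 rows; each row shifts and turns the commanded pose from where the row before left it, along the tool's axes as they then stand; what a row does not reach is not made up. A row lasts 1/8 s, in which the tool goes at most 62.5 mm and 10.7 degrees, less where a joint would pass 70% of its speed; a pose out of reach is approached as far as the arm can. A call is refused whole if a number of a shift passes 0.0625 or a number of a turn 10.7, either way. A call with a gripper value outside its range is refused whole. The fingers move at their own pace and stop on an object; FORCE is the grip in N (left out, the last holds). Time passes only in rows, so rows that do not move let the fingers close. It gives the time, the measured TCP pose, the force, the opening and the grip force at its end, in the units of the state.
- ctrl.get_state(): the state, without advancing time (a new reading comes with each control period).
- ctrl.get_image(name): name is "scene" or "top" or "wrist"; returns (picture, depth): 384x512x3 uint8, blue, green, red; 384x512 float32, m along the optical axis (not along the pixel's ray), 0 where there is no reading.
- ctrl.camera_info(name): a dict with "intrinsics" (3x3 intrinsics, pixels), "D" ([k1, k2, p1, p2, k3] as OpenCV has them; the pictures are not rectified), "R" (3x3) and "t" (3): a world point X has camera coordinates R X + t. Camera axes: x right, y down, z forward; pixel columns grow to the right and rows downward; lengths in m; the calibration is good to about 2 mm. A picture is of the moment at which its call begins: read the wrist's pose just before it. camera_info takes no time and is no camera call; for the wrist camera it gives the pose at the moment of the call.
- ctrl.close_job(): hands the job in; it is judged then, once.
The state is a dict: "time": time; "joint_positions": joint angles; "qd": joint speeds; "joint_torque": joint torques, N m; "position": TCP position; "tool_rot": TCP orientation; "ft_force": force on the tool from outside, world axes, zero at the start; "torque": the same for the moment, N m; "grip_width": opening from 0.0 (shut) to 1.0 (fully open); "grip_force": force on a finger pad.
Only numpy, scipy, OpenCV 4.12 (cv2) and the standard library are available. Lean on these libraries where they do the work, as an engineer would, in place of code of your own. Each camera call takes 0.05 s, during which the arm holds its last target. There are 200 camera calls.

## Working session

There is one attempt and no reset: what is moved stays moved. The work goes in short steps, Python scripts to look and compute and a shell command to move; the robot and the scene stay as the last step left them, time stands still between calls to the robot, and variables do not carry over. Pictures are saved under pics/ and viewed, at most 16 in all, crops included, and the job is handed in when it is done.

```bash
mkdir -p pics
python3 - <<'E'
from bench import ctrl
import cv2,numpy as np
s=ctrl.get_state();print(s)
for n in("top","scene","wrist"):
    im,d=ctrl.get_image(n);cv2.imwrite(f"pics/{n}0.png",im);np.save(f"pics/{n}0.npy",d)
    c=ctrl.camera_info(n);print(n,{k:np.round(v,4).tolist() for k,v in c.items()})
E
```

```text
{'time': 0.0, 'joint_positions': array([ 1.23309547,  0.32184464, -0.07007094,  1.45168614,  0.02263843,
        1.37079045, -0.05690789]), 'qd': array([ 0.00089393,  0.00038498,  0.00050016,  0.00160428,  0.0001019 ,
        0.00030833, -0.0004683 ]), 'joint_torque': array([-3.61331022e-04, -4.91300154e+01, -4.03989851e-01, -3.12530780e+01,
       -6.38876553e-02,  4.38667636e-02,  1.96460746e-04]), 'position': array([ 0.22372257, -0.60969175,  0.22144177]), 'tool_rot': array([-3.09125756e+00, -5.49459830e-01,  7.49111384e-04]), 'ft_force': array([ 0.23296842, -0.40414842, -1.03986069]), 'torque': array([ 0.00609547,  0.00210899, -0.00358537]), 'grip_force': 0.0, 'grip_width': 1.0050749871381854}
top {'intrinsics': [[431.3463, 0.0, 257.4474], [0.0, 431.3463, 189.4436], [0.0, 0.0, 1.0]], 'D': [0.0378, 0.0, 0.0, 0.0, 0.0], 'R': [[-0.0017, -0.9997, 0.0245], [-0.9868, -0.0023, -0.1621], [0.1621, -0.0245, -0.9865]], 't': [-0.0189, 0.6034, 1.1125]}
scene {'intrinsics': [[350.3287, 0.0, 257.8494], [0.0, 350.3287, 191.0767], [0.0, 0.0, 1.0]], 'D': [-0.0288, 0.0, 0.0, 0.0, 0.0], 'R': [[-0.7496, -0.6618, 0.0104], [-0.3771, 0.4141, -0.8284], [0.5439, -0.625, -0.56]], 't': [0.4333, 0.2709, 0.7129]}
wrist {'intrinsics': [[303.1134, 0.0, 257.5749], [0.0, 303.1134, 192.1291], [0.0, 0.0, 1.0]], 'D': [-0.0797, 0.0, 0.0, 0.0, 0.0], 'R': [[0.3447, -0.9387, -0.0012], [-0.9092, -0.3341, 0.2483], [-0.2335, -0.0845, -0.9687]], 't': [-0.6498, -0.0316, 0.389]}
```

View pics/top0.png

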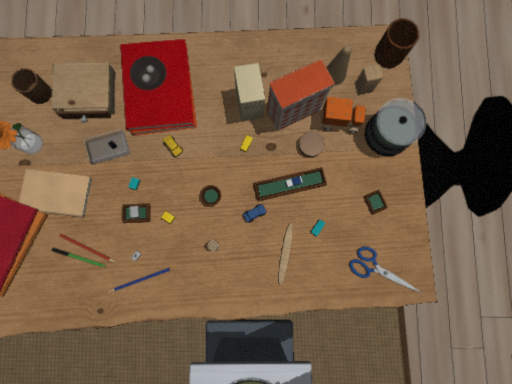

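View pics/scene0.png

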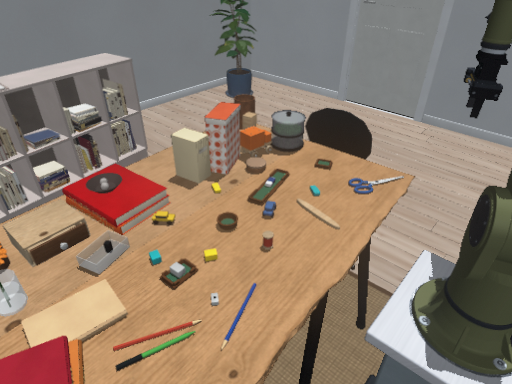

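Top view: the long cradle is at (290,184) with the eraser in it at (294,182). The eraser cradle is at (136,213), holding a grey block. The cup is at (210,196), the tray at (375,202), the reel at (212,245) and the bone folder at (286,253).

Block-shaped candidates are the grey block in the cradle (136,213), the grey one with a black dot (136,255), the yellow one (168,217) and the turquoise one (134,183). The one in the cradle fits, being plain grey. For the eraser, the blue-sleeved white one at (294,182) fits; the turquoise (318,228) and yellow (246,143) ones do not.

```bash
cat > h.py <<'E'
import cv2,numpy as np
from scipy.spatial.transform import Rotation as Rn
from bench import ctrl
def ray(c,px):
    p=cv2.undistortPoints(np.array([[px]],float),c["intrinsics"],c["D"])[0,0]
    R,t=np.array(c["R"]),np.array(c["t"]); return -R.T@t, R.T@np.array([p[0],p[1],1])
def plane(c,px,z):
    o,d=ray(c,px); return o+d*(z-o[2])/d[2]
def tri(c1,p1,c2,p2):
    o1,d1=ray(c1,p1);o2,d2=ray(c2,p2)
    s=np.linalg.lstsq(np.c_[d1,-d2],o2-o1,rcond=None)[0]
    a,b=o1+d1*s[0],o2+d2*s[1]; return (a+b)/2,np.linalg.norm(a-b)
def rect(m,box=None):
    "largest contour's min-area rect and centre"
    k=np.zeros_like(m)
    if box: x0,y0,x1,y1=box;k[y0:y1,x0:x1]=m[y0:y1,x0:x1]
    else:k=m
    cs=cv2.findContours(k,cv2.RETR_EXTERNAL,cv2.CHAIN_APPROX_NONE)[0]
    return cv2.minAreaRect(max(cs,key=cv2.contourArea))
E
python3 - <<'E'
from h import *
im=cv2.imread("pics/top0.png");c=ctrl.camera_info("top")
crops=[im[195:270,110:185],im[165:240,275:350]]
cv2.imwrite("pics/crop1.png",np.hstack([cv2.resize(k,(395,395),interpolation=cv2.INTER_CUBIC) for k in crops]))
hsv=cv2.cvtColor(im,cv2.COLOR_BGR2HSV)
dark=(hsv[...,2]<75).astype('u1')*255
for n,b,z in(("fcr",(245,160,335,210),.008),("ecr",(115,195,160,230),.008),("tray",(355,182,395,222),.008),("cup",(192,178,228,214),.022)):
    r=rect(dark,b); P=[plane(c,q,z) for q in cv2.boxPoints(r)]
    e=np.array(P); l=[np.linalg.norm(e[1]-e[0]),np.linalg.norm(e[2]-e[1])]
    v=e[1]-e[0] if l[0]>l[1] else e[2]-e[1]
    print(n,np.round(r[0],1),np.round(e.mean(0),4),np.round(l,4),"long axis deg",round(np.degrees(np.arctan2(v[1],v[0]))%180,1))
for n,p,z in(("reel",(212,245),.04),("folder",(286,253),.009),("fold top",(291,224),.009),("fold bot",(281,283),.009),("eraser",(294,182),.021),("block",(136,213),.026)):
    P=plane(c,p,z);print(n,np.round(P,4),round(np.hypot(*P[:2]),3))
s=ctrl.get_state();print(Rn.from_rotvec(s["tool_rot"]).as_matrix().round(3))
cw=ctrl.camera_info("wrist");Rt=Rn.from_rotvec(s["tool_rot"]).as_matrix();Rc=np.array(cw["R"]);oc=-Rc.T@cw["t"]
print("cam in tool",(Rt.T@(oc-s["position"])).round(3),(Rt.T@Rc.T).round(3))
E
```

```text
fcr [289.1 183.9] [ 0.6265 -0.1089  0.008 ] [0.2014 0.051 ] long axis deg 103.6
ecr [135.5 213. ] [0.5442 0.3144 0.008 ] [0.0733 0.0496] long axis deg 90.0
tray [374.7 201.8] [ 0.5762 -0.3468  0.008 ] [0.0487 0.0562] long axis deg 21.4
cup [209.3 195.8] [0.5902 0.1128 0.022 ] [0.0562 0.0512] long axis deg 136.1
reel [0.4555 0.1018 0.04  ] 0.467
folder [ 0.4348 -0.0972  0.009 ] 0.446
fold top [ 0.5138 -0.1121  0.009 ] 0.526
fold bot [ 0.3551 -0.0827  0.009 ] 0.365
eraser [ 0.6293 -0.1209  0.021 ] 0.641
block [0.5422 0.3085 0.026 ] 0.624
[[ 0.939  0.345 -0.001]
 [ 0.345 -0.939  0.001]
 [-0.    -0.001 -1.   ]]
cam in tool [ 0.066  0.    -0.162] [[ 0.    -0.969 -0.248]
 [ 1.     0.     0.   ]
 [-0.    -0.248  0.969]]
```

View pics/crop1.png

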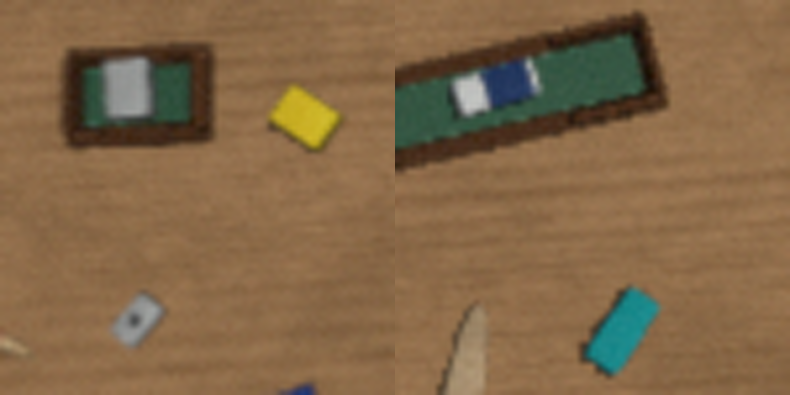

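The crop confirms it: the block in the short cradle is plain grey, the dotted sharpener is separate, and the blue-sleeved eraser is in the long cradle. Next I move to the tray and take close wrist measurements on the way across.

```bash
python3 -m handwheel '[[0.087,0.0527,-0.0157,0.0095,0,0,0],[0.087,0.0527,-0.0157,0.0095,0,0,0],[0.087,0.0527,-0.0157,0.0095,0,0,0],[0.087,0.0527,-0.0157,0.0095,0,0,0],[0.087,0.0527,-0.0157,0.0095,0,0,0],[0.087,0.0527,-0.0157,0.0095,0,0,0],[0.087,0.0527,-0.0157,0.0095,0,0,0],[0.087,0.0527,-0.0157,0.0095,0,0,0],[0.087,0,0,0,0,0,0]]'
cat >> h.py <<'E'
def shot(name):
    c=ctrl.camera_info("wrist");im,d=ctrl.get_image("wrist")
    cv2.imwrite(f"pics/{name}.png",im);np.save(f"pics/{name}.npy",np.array([c["R"].tolist() if hasattr(c["R"],"tolist") else c["R"],[list(c["t"])]*3]));return im,c
def load(name):
    a=np.load(f"pics/{name}.npy");b=ctrl.camera_info("wrist");return cv2.imread(f"pics/{name}.png"),dict(b,R=a[0],t=a[1][0])
def go(x,y,z,th=None):
    "turn (deg about tool z) to reach yaw th of tool x, then shift along tool axes after that turn"
    s=ctrl.get_state();R=Rn.from_rotvec(s["tool_rot"]).as_matrix();y0=np.degrees(np.arctan2(R[1,0],R[0,0]))
    th=y0 if th is None else th; a=np.radians(th);D=np.array([x,y,z])-s["position"]
    tilt=R.T@[0,0,-1]
    print("pos",s["position"].round(4),"yaw %.1f turn_z %.1f"%(y0,-((th-y0+180)%360-180)),"tilt",tilt.round(3),"shift",np.round([D[0]*np.cos(a)+D[1]*np.sin(a),D[0]*np.sin(a)-D[1]*np.cos(a),-D[2]],4),"t",round(s["time"],2))
E
python3 - <<'E'
from h import *
shot("tray1");go(.6265,-.1089,.15,103.6)
E
```

```text
time: 1.27
position: [0.5804, -0.34, 0.1448]
tool_rot: [-3.086, -0.564, -0.002]
ft_force: [0.7, 0.3, 0.3]
grip_width: 0.999
grip_force: 0.0
pos [ 0.578  -0.3438  0.1454] yaw 20.5 turn_z -83.1 tilt [0.    0.002 1.   ] shift [ 0.2169  0.1024 -0.0046] t 1.32
```

View pics/tray1.png

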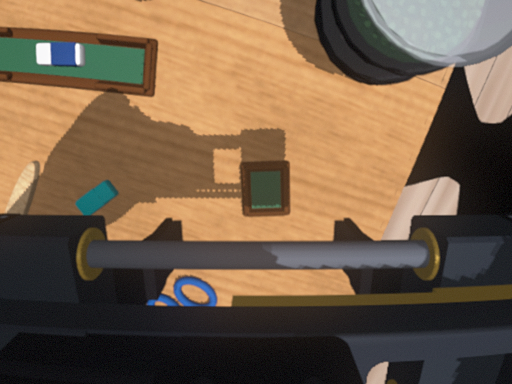

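The tray's felt is at (266,188), right below the tool, and the long cradle with the eraser is in the upper left. Next I turn and go over the long cradle.

```bash
python3 -m handwheel '[[0.087,0,0,0,0,0,-10.4],[0.087,0,0,0,0,0,-10.4],[0.087,0,0,0,0,0,-10.4],[0.087,0,0,0,0,0,-10.4],[0.087,0,0,0,0,0,-10.4],[0.087,0,0,0,0,0,-10.4],[0.087,0,0,0,0,0,-10.4],[0.087,0,0,0,0,0,-10.3],[0.087,0.054,0.0256,0,0,0,0],[0.087,0.054,0.0256,0,0,0,0],[0.087,0.054,0.0256,0,0,0,0],[0.087,0.054,0.0256,0,0,0,0]]'
python3 - <<'E'
from h import *
im,cw=shot("fcr1")
ct=ctrl.camera_info("top");it=cv2.imread("pics/top0.png")
def green(im):
    h=cv2.cvtColor(im,cv2.COLOR_BGR2HSV);m=cv2.inRange(h,(50,70,25),(88,200,140))
    return cv2.morphologyEx(m,cv2.MORPH_CLOSE,np.ones((3,3)))
def rep(n,im,c,z,b):
    r=rect(green(im),b);e=np.array([plane(c,q,z) for q in cv2.boxPoints(r)]);l=[np.linalg.norm(e[1]-e[0]),np.linalg.norm(e[2]-e[1])]
    v=e[1]-e[0] if l[0]>l[1] else e[2]-e[1]
    print(n,np.round(r[0],1),e.mean(0).round(4),np.round(l,4),round(np.degrees(np.arctan2(v[1],v[0]))%180,1)); return r[0]
t1,c1=load("tray1")
a=rep("tray w",t1,c1,.008,(240,160,295,215)); b=rep("tray t",it,ct,.008,(355,182,395,222)); print("tri",*tri(c1,a,ct,b))
a=rep("ecr t",it,ct,.008,(115,195,160,230));b=rep("cup t",it,ct,.008,(192,178,228,214));rep("fcr t",it,ct,.008,(245,160,335,210))
go(.544,.313,.13,90)
E
```

```text
time: 2.82
position: [0.6261, -0.1143, 0.1467]
tool_rot: [1.954, 2.459, -0.002]
ft_force: [0.4, -1.3, 0.1]
grip_width: 0.999
grip_force: 0.0
tray w [265.5 205. ] [ 0.5609 -0.356   0.008 ] [0.0257 0.0021] 110.8
tray t [375.6 201.3] [ 0.5777 -0.3494  0.008 ] [0.0302 0.0355] 19.2
tri [ 0.57148226 -0.34658857  0.03697332] 0.012330417022098505
ecr t [142. 212.] [0.5469 0.297  0.008 ] [0.0163 0.0276] 2.4
cup t [211. 196.] [0.5916 0.1092 0.008 ] [0.0333 0.0337] 0.8
fcr t [289.5 183.6] [ 0.6273 -0.11    0.008 ] [0.1792 0.0318] 103.0
pos [ 0.6277 -0.1015  0.1473] yaw 103.8 turn_z 13.8 tilt [-0.006 -0.003  1.   ] shift [ 0.4145 -0.0837  0.0173] t 2.88
```

View pics/fcr1.png

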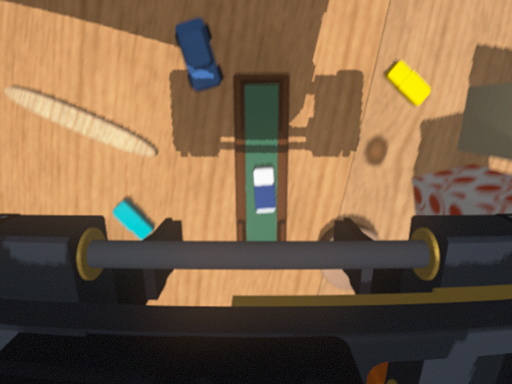

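The eraser is at (264,189) in the long cradle, the folder lies at (80,120), and the blue car is clear at (198,52). Now to the short cradle.

```bash
python3 -m handwheel '[[0.087,0,0,0,0,0,6.9],[0.087,0,0,0,0,0,6.9],[0.087,0.0592,-0.012,0.0025,0,0,0],[0.087,0.0592,-0.012,0.0025,0,0,0],[0.087,0.0592,-0.012,0.0025,0,0,0],[0.087,0.0592,-0.012,0.0025,0,0,0],[0.087,0.0592,-0.012,0.0025,0,0,0],[0.087,0.0592,-0.012,0.0025,0,0,0],[0.087,0.0592,-0.012,0.0025,0,0,0],[0.087,0,0,0,0,0,0],[0.087,0,0,0,0,0,0]]'
python3 - <<'E'
from h import *
im,cw=shot("ecr1");go(.544,.313,.13,90)
cv2.imwrite("pics/ecr1c.png",cv2.resize(im[110:260,160:360],(800,600),interpolation=cv2.INTER_CUBIC))
E
```

```text
time: 4.25
position: [0.5474, 0.2998, 0.1288]
tool_rot: [2.233, 2.208, -0.002]
ft_force: [0.8, -0.3, -0.2]
grip_width: 1.001
grip_force: 0.0
pos [0.5479 0.2989 0.1287] yaw 89.3 turn_z -0.7 tilt [ 0.002 -0.     1.   ] shift [ 0.0141 -0.0039 -0.0013] t 4.3
```

View pics/ecr1c.png

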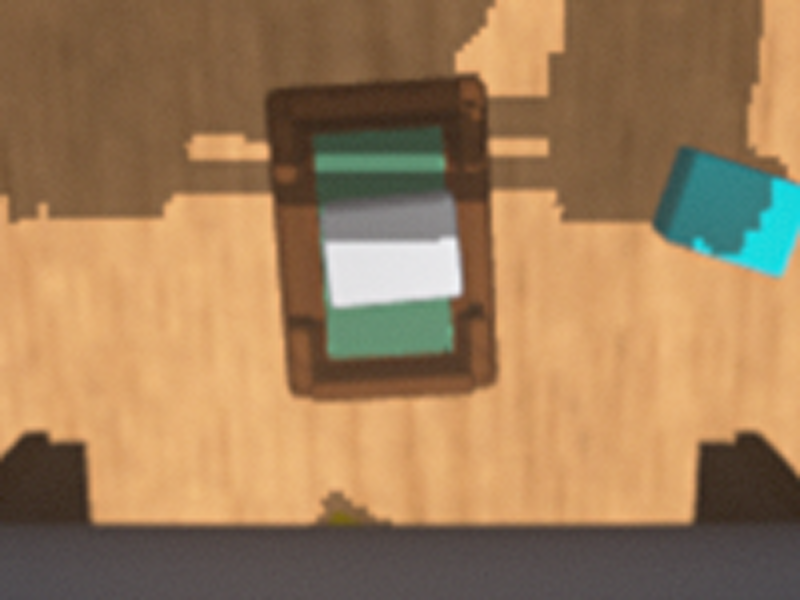

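The plain grey block is at about image (258,172), lying with its 30 mm length across the cradle. The felt runs from about (239,141) to (272,199). The crop is 4x and starts at (160,110).

```bash
cat >> h.py <<'E'
def desc(n,r,c,z):
    e=np.array([plane(c,q,z) for q in cv2.boxPoints(r)]);l=[np.linalg.norm(e[1]-e[0]),np.linalg.norm(e[2]-e[1])]
    v=e[1]-e[0] if l[0]>l[1] else e[2]-e[1]
    print(n,np.round(r[0],1),e.mean(0).round(4),np.round(l,4),"long %.1f"%(np.degrees(np.arctan2(v[1],v[0]))%180)); return r[0]
def masks(im):
    h=cv2.cvtColor(im,cv2.COLOR_BGR2HSV);H,S,V=cv2.split(h);b,g,r=[im[...,i].astype(int) for i in range(3)]
    grey=((S<45)&(V>70)).astype('u1')*255
    felt=((g>r+8)&(g>=b)).astype('u1')*255
    dark=(((r<125)&(r>=g+12)&(S>95))|(felt>0)|(V<45)).astype('u1')*255
    return grey,felt,dark
E
python3 - <<'E'
from h import *
im,c=load("ecr1");ct=ctrl.camera_info("top");it=cv2.imread("pics/top0.png")
g,f,d=masks(im);gt,ft,dt=masks(it);box=(222,125,288,212)
a=desc("block w",rect(g,box),c,.026);b=desc("block t",rect(gt,(115,195,160,230)),ct,.026);print(*tri(c,a,ct,b))
ys,xs=np.nonzero(f[125:212,222:288]);fr=cv2.minAreaRect(np.c_[xs+222,ys+125].astype('f4'))
desc("felt w",fr,c,.008)
ys,xs=np.nonzero(ft[195:230,115:160]);fr2=cv2.minAreaRect(np.c_[xs+115,ys+195].astype('f4'));desc("felt t",fr2,ct,.008);print(*tri(c,fr[0],ct,fr2[0]))
t1,c1=load("tray1");g1,f1,d1=masks(t1);gg=f1[160:215,240:295];ys,xs=np.nonzero(gg);r=cv2.minAreaRect(np.c_[xs+240,ys+160].astype('f4'));desc("tray felt",r,c1,.008)
ys,xs=np.nonzero(ft[185:220,360:392]);r2=cv2.minAreaRect(np.c_[xs+360,ys+185].astype('f4'));desc("tray t",r2,ct,.008);print(*tri(c1,r[0],ct,r2[0]))
E
```

```text
block w [257.1 171.7] [0.5461 0.3168 0.026 ] [0.0302 0.0252] long 5.4
block t [133.5 211.5] [0.5463 0.3154 0.026 ] [0.024  0.0299] long 2.5
[0.54634151 0.31627186 0.0227754 ] 0.0004961341255170262
felt w [255.4 170.4] [0.5444 0.3142 0.008 ] [0.0291 0.0536] long 92.9
felt t [135.5 212.6] [0.5452 0.3145 0.008 ] [0.0531 0.0288] long 93.7
[0.5447922  0.31463576 0.00785296] 0.0007586658099121524
tray felt [265.5 189.6] [ 0.5758 -0.3502  0.008 ] [0.0281 0.0372] long 23.6
tray t [375.7 201.3] [ 0.5775 -0.3497  0.008 ] [0.0307 0.0381] long 19.2
[ 0.57689634 -0.34936283  0.01072026] 0.0009695333305065124
```

```bash
python3 -m handwheel '[[0.06,0,0,0,0,0,-5.2],[0.06,0.0167,0,0.02,0,0,0],[0.06,0,0,0.04,0,0,0],[0.06,0,0,0.03,0,0,0],[0.06,0,0,0.015,0,0,0],[0.06,0,0,0.0057,0,0,0],[0.06,0,0,0,0,0,0],[0.06,0,0,0,0,0,0]]' 15
python3 -c "
from h import *
go(.5463,.3155,.018,94.5)"
```

```text
time: 5.3
position: [0.546, 0.3189, 0.0196]
tool_rot: [2.129, 2.309, 0.003]
ft_force: [0.3, -0.4, 0.0]
grip_width: 0.687
grip_force: 0.0
pos [0.546  0.3189 0.0196] yaw 94.6 turn_z 0.1 tilt [-0.001 -0.002  1.   ] shift [-0.0034  0.      0.0016] t 5.3
```

```bash
python3 -m handwheel '[[0.06,-0.003,0,0.0015,0,0,0],[0.02,0,0,0,0,0,0],[0.02,0,0,0,0,0,0],[0.02,0,0,0,0,0,0],[0.02,0,0,0,0,0,0],[0.02,0,0,-0.02,0,0,0],[0.02,0,0,-0.03,0,0,0],[0.02,0,0,-0.04,0,0,0],[0.02,0,0,-0.02,0,0,0],[0.02,0,0,0,0,0,0]]' 15
python3 -c "
from h import *
go(.5765,-.3495,.13,21.5)"
```

```text
time: 6.55
position: [0.5464, 0.3162, 0.1289]
tool_rot: [2.128, 2.309, 0.005]
ft_force: [-0.0, 0.2, -1.9]
grip_width: 0.341
grip_force: 15.0
pos [0.5464 0.3162 0.1289] yaw 94.7 turn_z 73.2 tilt [-0.001 -0.003  1.   ] shift [-0.2159  0.6304 -0.0011] t 6.55
```

```bash
python3 -m handwheel '[[0.02,0,0,0,0,0,-8.4],[0.02,0,0,0,0,0,-8.4],[0.02,-0.0573,-0.0196,0,0,0,0],[0.02,-0.0573,-0.0196,0,0,0,0],[0.02,-0.0573,-0.0196,0,0,0,0],[0.02,-0.0573,-0.0196,0,0,0,0],[0.02,-0.0573,-0.0196,0,0,0,0],[0.02,-0.0573,-0.0196,0,0,0,0],[0.02,-0.0573,-0.0196,0,0,0,0],[0.02,-0.0573,-0.0196,0,0,0,0],[0.02,-0.0573,-0.0196,0,0,0,0],[0.02,-0.0573,-0.0196,0,0,0,0]]'
python3 -m handwheel '[[0.02,-0.0573,-0.0196,0,0,0,0],[0.02,0,0,0,0,0,0],[0.02,0,0,0,0,0,0]]'
python3 - <<'E'
from h import *
im,c=shot("tray2");go(.5765,-.3495,.06,111.5)
cv2.imwrite("pics/tray2c.png",cv2.resize(im[100:260,160:360],(750,600),interpolation=cv2.INTER_CUBIC))
E
```

```text
time: 8.05
position: [0.5714, -0.2911, 0.1249]
tool_rot: [-1.768, -2.594, 0.001]
ft_force: [1.1, 0.6, -1.1]
grip_width: 0.34
grip_force: 15.0
time: 8.43
position: [0.5746, -0.3489, 0.1249]
tool_rot: [-1.767, -2.593, -0.002]
ft_force: [0.7, 1.1, -0.7]
grip_width: 0.343
grip_force: 15.0
pos [ 0.5751 -0.3478  0.1254] yaw 111.6 turn_z 0.1 tilt [-0.003  0.001  1.   ] shift [-0.0021  0.0006  0.0654] t 8.47
```

View pics/tray2c.png

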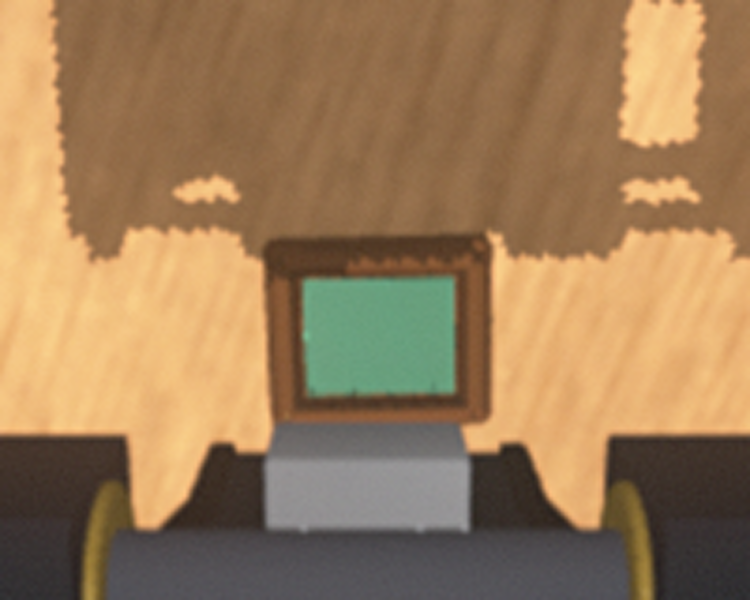

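The block is level in the grip at the bottom centre, and the whole felt of the tray is visible around (261,190). I measure it again from this view and triangulate against the first.

Run:
```python
from h import *
im,c=load("tray2");g,f,d=masks(im)
r=rect(f,(230,160,295,212));desc("felt2",r,c,.008)
t,ct=cv2.imread("pics/top0.png"),ctrl.camera_info("top");ft=masks(t)[1];r2=rect(ft,(360,185,392,220));print(*tri(c,r[0],ct,r2[0]))
# block bottom edges in gripper: left/right
p=np.nonzero(g[218,200:320])[0]+200;print("block px",p.min(),p.max(),"z of bottom: tcp-.01")
print([plane(c,(q,218),ctrl.get_state()["position"][2]) [:2].round(4) for q in(p.min(),p.max())])
```

```text
felt2 [260.5 189.5] [ 0.5763 -0.3501  0.008 ] [0.0365 0.0303] long 21.5
[ 0.57624476 -0.34845785  0.01313761] 0.001201434635209368
block px 233 282 z of bottom: tcp-.01
[array([ 0.5565, -0.3447]), array([ 0.5822, -0.3346])]
```

```bash
python3 -m handwheel '[[0.02,-0.002,0.0005,0.03,0,0,0],[0.02,0,0,0.04,0,0,0],[0.02,0,0,0.02,0,0,0],[0.02,0,0,0.009,0,0,0],[0.02,0,0,0.004,0,0,0],[0.02,0,0,0,0,0,0],[0.02,0,0,0,0,0,0]]'
python3 -c "
from h import *
go(.5763,-.3497,.0183,111.5)"
```

```text
time: 9.35
position: [0.5772, -0.3521, 0.0251]
tool_rot: [1.768, 2.594, -0.0]
ft_force: [0.7, 0.4, 0.8]
grip_width: 0.342
grip_force: 15.0
pos [ 0.5772 -0.3521  0.0251] yaw 111.5 turn_z -0.0 tilt [ 0.002 -0.001  1.   ] shift [ 0.0025 -0.      0.0068] t 9.35
```

```bash
python3 -m handwheel '[[0.02,0.0015,0,0.003,0,0,0],[0.02,0,0,0.0025,0,0,0],[0.02,0,0,0,0,0,0]]'
python3 -m handwheel '[[0.02,0,0,0.001,0,0,0],[0.02,0,0,0,0,0,0]]'
```

```text
time: 9.72
position: [0.5757, -0.3501, 0.018]
tool_rot: [-1.769, -2.596, 0.0]
ft_force: [0.5, 0.2, -0.4]
grip_width: 0.342
grip_force: 15.0
time: 9.98
position: [0.5759, -0.3503, 0.0173]
tool_rot: [-1.769, -2.596, 0.0]
ft_force: [-0.1, -0.4, 0.4]
grip_width: 0.341
grip_force: 15.0
```

```bash
python3 -m handwheel '[[0.05,0,0,0,0,0,0],[0.05,0,0,0,0,0,0],[0.05,0,0,0,0,0,0],[0.05,0,0,-0.02,0,0,0],[0.06,0,0,-0.05,0,0,0],[0.06,0,0,-0.04,0,0,4],[0.06,0,0,0,0,0,4],[0.06,0,0,0,0,0,0]]'
python3 - <<'E'
from h import *
im,c=shot("tray3");g,f,d=masks(im);desc("block",rect(g,(210,140,310,212)),c,.026);go(.629,-.12,.12,103.5)
E
```

```text
time: 10.98
position: [0.5765, -0.3505, 0.1294]
tool_rot: [1.943, 2.465, -0.0]
ft_force: [0.0, 0.2, -1.1]
grip_width: 0.687
grip_force: 0.0
block [256.4 187.9] [ 0.5738 -0.3487  0.026 ] [0.0308 0.0264] long 21.8
pos [ 0.576  -0.3503  0.1284] yaw 103.5 turn_z 0.0 tilt [ 0.001 -0.     1.   ] shift [0.2116 0.1052 0.0084] t 11.03
```

```bash
python3 -m handwheel '[[0.06,0.053,0.0263,0.002,0,0,0],[0.06,0.053,0.0263,0.002,0,0,0],[0.06,0.053,0.0263,0.002,0,0,0],[0.06,0.053,0.0263,0.002,0,0,0],[0.06,0,0,0,0,0,0],[0.06,0,0,0,0,0,0]]'
python3 - <<'E'
from h import *
im,c=shot("er1")
ct=ctrl.camera_info("top");it=cv2.imread("pics/top0.png")
def er(im,box):
    h=cv2.cvtColor(im,cv2.COLOR_BGR2HSV);m=(cv2.inRange(h,(108,90,30),(135,255,255))|cv2.inRange(h,(0,0,110),(180,50,255)))
    return rect(cv2.morphologyEx(m,cv2.MORPH_CLOSE,np.ones((5,5))),box)
a=er(im,(225,100,300,212));b=er(it,(275,165,315,195))
desc("w",a,c,.021);desc("t",b,ct,.021);print(*tri(c,a[0],ct,b[0]))
g,f,d=masks(im);ys,xs=np.nonzero(f[0:215,215:310]);desc("felt",cv2.minAreaRect(np.c_[xs+215,ys].astype('f4')),c,.008)
go(.629,-.12,.011,103.5)
cv2.imwrite("pics/er1c.png",cv2.resize(im[60:260,156:360],(612,600)))
E
```

```text
time: 11.78
position: [0.6286, -0.1199, 0.1189]
tool_rot: [-1.944, -2.467, 0.002]
ft_force: [-0.1, -0.5, -1.2]
grip_width: 0.684
grip_force: 0.0
w [262.2 189.4] [ 0.6306 -0.1171  0.021 ] [0.0201 0.0403] long 106.7
t [293.8 180.9] [ 0.6325 -0.1204  0.021 ] [0.0437 0.0196] long 107.4
[ 0.63244443 -0.119932    0.01324946] 0.0038452162518795834
felt [260.  145.5] [ 0.6206 -0.0838  0.008 ] [0.0308 0.1233] long 104.4
pos [ 0.6285 -0.1213  0.1189] yaw 103.4 turn_z -0.1 tilt [0.001 0.001 1.   ] shift [0.0011 0.0008 0.1079] t 11.82
```

View pics/er1c.png

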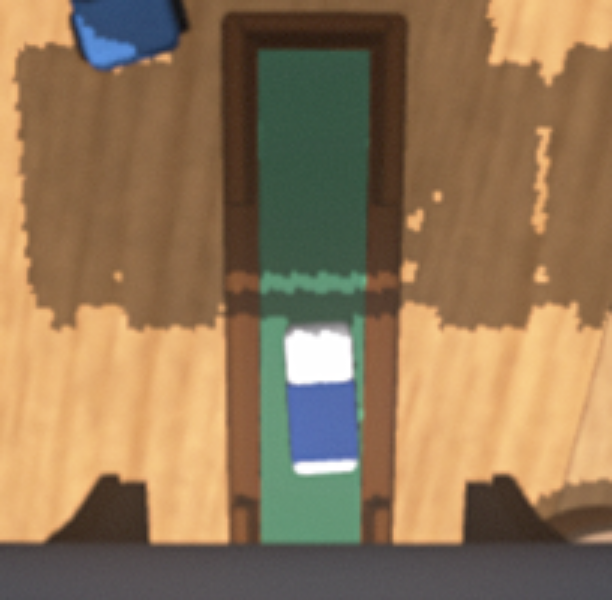

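The eraser spans (251–275, 167–218) in the wrist image, inside the open middle of the cradle. My mask cut its lower end off, so the true centre is (263,193), which gives (0.6313, -0.120). That agrees with the top view.

```bash
python3 -m handwheel '[[0.06,0,0.0027,0.03,0,0,-2.6],[0.06,0,0,0.04,0,0,0],[0.06,0,0,0.02,0,0,0],[0.06,0,0,0.01,0,0,0],[0.06,0,0,0.004,0,0,0],[0.06,0,0,0.003,0,0,0],[0.06,0,0,0,0,0,0]]' 12
python3 -c "
from h import *
go(.6313,-.1199,.0108,106)"
```

```text
time: 12.7
position: [0.6321, -0.119, 0.0131]
tool_rot: [1.889, 2.509, 0.001]
ft_force: [0.1, 0.2, -0.8]
grip_width: 0.694
grip_force: 0.0
pos [ 0.6321 -0.119   0.0131] yaw 106.1 turn_z 0.1 tilt [ 0.001 -0.001  1.   ] shift [-0.0007 -0.001   0.0023] t 12.7
```

```bash
python3 -m handwheel '[[0.06,-0.0005,-0.001,0.0015,0,0,0],[0.01,0,0,0,0,0,0],[0.01,0,0,0,0,0,0],[0.01,0,0,0,0,0,0],[0.01,0,0,0,0,0,0],[0.01,0,0,0,0,0,0],[0.01,0,0,-0.02,0,0,0],[0.01,0,0,-0.04,0,0,6.4],[0.01,0,0,-0.05,0,0,6.4],[0.01,0,0,0,0,0,0],[0.01,0,0,0,0,0,0]]' 12
python3 -c "
from h import *
go(.5446,.3145,.12,93.2)"
```

```text
time: 14.08
position: [0.6308, -0.1197, 0.1217]
tool_rot: [2.156, 2.284, 0.0]
ft_force: [0.2, -0.1, -0.6]
grip_width: 0.232
grip_force: 12.0
pos [ 0.6308 -0.1197  0.1217] yaw 93.3 turn_z 0.1 tilt [ 0.001 -0.001  1.   ] shift [ 0.4383 -0.0618  0.0017] t 14.07
```

```bash
python3 -m handwheel '[[0.01,0.0548,-0.0077,0,0,0,0],[0.01,0.0548,-0.0077,0,0,0,0],[0.01,0.0548,-0.0077,0,0,0,0],[0.01,0.0548,-0.0077,0,0,0,0],[0.01,0.0548,-0.0077,0,0,0,0],[0.01,0.0548,-0.0077,0,0,0,0],[0.01,0.0548,-0.0077,0,0,0,0],[0.01,0.0548,-0.0077,0,0,0,0],[0.01,0,0,0,0,0,0],[0.01,0,0,0,0,0,0]]'
python3 - <<'E'
from h import *
im,c=shot("ecr2");f=masks(im)[1]
desc("felt",rect(f,(215,120,300,212)),c,.008);go(.5446,.3145,.0118,93.2)
cv2.imwrite("pics/ecr2c.png",cv2.resize(im[80:260,156:360],(680,600)))
E
```

```text
time: 15.32
position: [0.5438, 0.3135, 0.1194]
tool_rot: [-2.156, -2.284, 0.004]
ft_force: [0.1, -0.5, 0.2]
grip_width: 0.225
grip_force: 12.0
felt [260.  181.5] [0.5443 0.3196 0.008 ] [0.029  0.0426] long 94.2
pos [0.5445 0.3125 0.1196] yaw 93.2 turn_z -0.0 tilt [0.002 0.002 1.   ] shift [0.002  0.0002 0.1078] t 15.38
```

View pics/ecr2c.png

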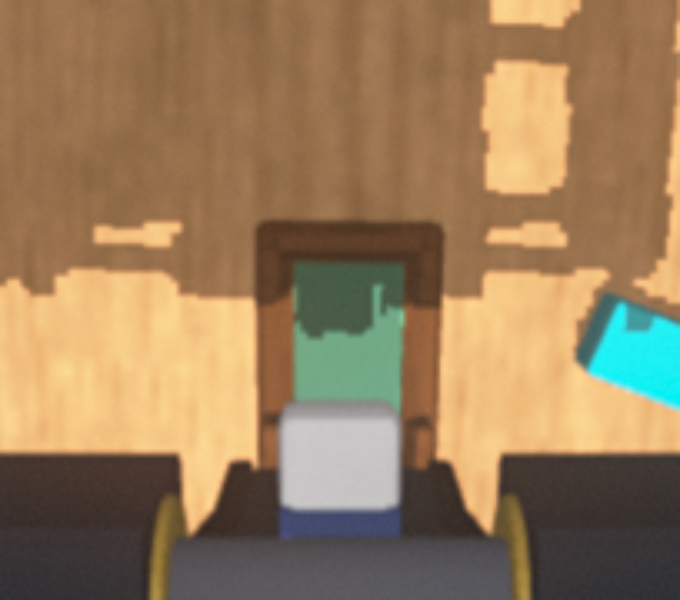

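The eraser is held level in line with the cradle, and the felt's far edge is at row 158, which agrees with the earlier centre. Placing it.

```bash
python3 -m handwheel '[[0.01,0.0015,0,0.03,0,0,0],[0.01,0,0,0.04,0,0,0],[0.01,0,0,0.02,0,0,0],[0.01,0,0,0.01,0,0,0],[0.01,0,0,0.003,0,0,0],[0.01,0,0,0,0,0,0],[0.01,0,0,0,0,0,0]]'
python3 -c "
from h import *
go(.5445,.3142,.0118,93.2)"
```

```text
time: 16.25
position: [0.5449, 0.3165, 0.0189]
tool_rot: [2.157, 2.283, 0.003]
ft_force: [-0.5, -0.2, -0.2]
grip_width: 0.226
grip_force: 12.0
pos [0.5449 0.3165 0.0189] yaw 93.3 turn_z 0.1 tilt [-0.001 -0.002  1.   ] shift [-0.0023 -0.0005  0.0071] t 16.25
```

```bash
python3 -m handwheel '[[0.01,-0.002,0,0.004,0,0,0],[0.01,0,0,0.0025,0,0,0],[0.01,0,0,0,0,0,0]]'
python3 -m handwheel '[[0.01,0,0,0.001,0,0,0],[0.01,0,0,0,0,0,0]]'
```

```text
time: 16.62
position: [0.5443, 0.3138, 0.0111]
tool_rot: [-2.158, -2.284, 0.001]
ft_force: [-0.1, -0.8, 0.2]
grip_width: 0.229
grip_force: 12.0
time: 16.88
position: [0.5443, 0.314, 0.0108]
tool_rot: [2.157, 2.284, -0.0]
ft_force: [-2.1, -0.9, 4.8]
grip_width: 0.224
grip_force: 12.0
```

```bash
python3 -m handwheel '[[0.05,0,0,0,0,0,0],[0.05,0,0,0,0,0,0],[0.05,0,0,0,0,0,0],[0.05,0,0,-0.02,0,0,0],[0.06,0,0,-0.05,0,0,0],[0.06,0,0,-0.05,0,0,0],[0.06,0,0,0,0,0,0],[0.06,0,0,0,0,0,0]]'
python3 - <<'E'
from h import *
im,c=shot("ecr3");h=cv2.cvtColor(im,cv2.COLOR_BGR2HSV)
m=cv2.inRange(h,(108,90,30),(135,255,255))|cv2.inRange(h,(0,0,110),(180,50,255))
r=rect(cv2.morphologyEx(m,cv2.MORPH_CLOSE,np.ones((5,5))),(235,120,290,218));desc("eraser",r,c,.021);print(r)
go(.4555,.1018,.13,93.2)
E
```

```text
time: 17.88
position: [0.5444, 0.3139, 0.131]
tool_rot: [2.157, 2.283, 0.001]
ft_force: [-0.7, -0.3, -0.5]
grip_width: 0.69
grip_force: 0.0
eraser [257. 189.] [0.5428 0.3132 0.021 ] [0.0199 0.0457] long 93.7
((257.0, 189.0), (48.0, 22.0), 90.0)
pos [0.5439 0.3134 0.1299] yaw 93.3 turn_z 0.1 tilt [0.001 0.001 1.   ] shift [-2.064e-01 -1.001e-01 -1.000e-04] t 17.93
```

```bash
python3 -m handwheel '[[0.07,-0.0516,-0.025,0,0,0,0],[0.07,-0.0516,-0.025,0,0,0,0],[0.07,-0.0516,-0.025,0,0,0,0],[0.07,-0.0516,-0.025,0,0,0,0],[0.07,0,0,0,0,0,0],[0.07,0,0,0,0,0,0]]'
python3 - <<'E'
from h import *
im,c=shot("reel1");go(.4555,.1018,.018,93.2)
cv2.imwrite("pics/reel1c.png",im[60:260,150:370].repeat(2,0).repeat(2,1))
ct=ctrl.camera_info("top");it=cv2.imread("pics/top0.png")
cv2.imwrite("pics/reel1d.png",np.hstack([cv2.resize(im[110:260,160:360],(480,360)),cv2.resize(it[230:260,192:232],(320,360*240//360)).repeat(1,0) if 0 else cv2.resize(it[225:265,195:230],(315,360),interpolation=cv2.INTER_NEAREST)]))
E
```

```text
time: 18.68
position: [0.456, 0.1025, 0.1299]
tool_rot: [-2.157, -2.283, 0.0]
ft_force: [0.3, 0.1, 0.9]
grip_width: 0.805
grip_force: 0.0
pos [0.4562 0.1034 0.13  ] yaw 93.3 turn_z 0.1 tilt [-0.001  0.     1.   ] shift [-0.0015 -0.0008  0.112 ] t 18.73
```

View pics/reel1d.png

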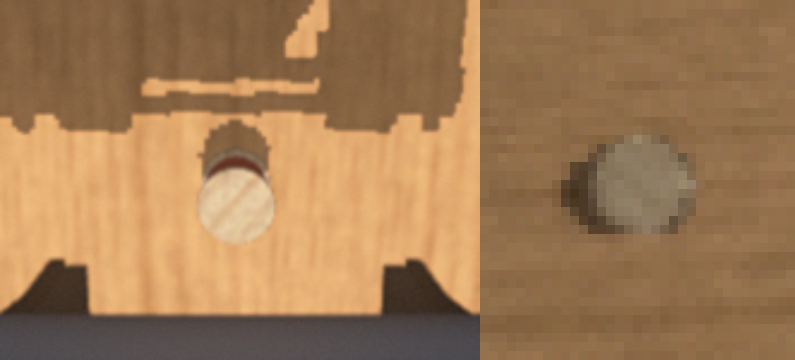

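The reel's pale top disc is at (258.3,195.4) in the wrist view and (213.3,245.4) from above, with the red thread visible beneath its edge.

Run:
```python
from h import *
im,c=load("reel1");ct=ctrl.camera_info("top");print(*tri(c,(258.3,195.4),ct,(213.3,245.4)));print(plane(c,(258.3,195.4),.04),plane(ct,(213.3,245.4),.04))
print([ctrl.get_state()["position"].round(4) for _ in range(2)])
# cup
it=cv2.imread("pics/top0.png");f=masks(it)[1];print(rect(f,(192,178,228,214)))
```

```text
[0.45518242 0.09906322 0.03033516] 0.0007879192364558438
[0.45541577 0.10161852 0.04      ] [0.45445954 0.09834108 0.04      ]
[array([0.4562, 0.1034, 0.13  ]), array([0.4562, 0.1034, 0.13  ])]
((210.60003662109375, 195.8000030517578), (12.521980285644531, 12.521980285644531), 26.56505012512207)
```

```bash
python3 -m handwheel '[[0.07,-0.002,-0.0006,0.02,0,0,0],[0.07,0,0,0.03,0,0,0],[0.07,0,0,0.03,0,0,0],[0.07,0,0,0.02,0,0,0],[0.07,0,0,0.01,0,0,0],[0.07,0,0,0,0,0,0],[0.07,0,0,0,0,0,0]]' 12
python3 -c "
from h import *
go(.4554,.101,.018,93.2)"
```

```text
time: 19.6
position: [0.4565, 0.1009, 0.021]
tool_rot: [2.156, 2.284, 0.002]
ft_force: [0.5, -0.7, -0.4]
grip_width: 0.799
grip_force: 0.0
pos [0.4565 0.1009 0.021 ] yaw 93.3 turn_z 0.1 tilt [-0.    -0.001  1.   ] shift [ 0.0002 -0.0011  0.003 ] t 19.6
```

```bash
python3 -m handwheel '[[0.07,0,-0.001,0.0025,0,0,0],[0.015,0,0,0,0,0,0],[0.015,0,0,0,0,0,0],[0.015,0,0,0,0,0,0],[0.015,0,0,0,0,0,0],[0.015,0,0,0,0,0,0],[0.015,0,0,-0.02,0,0,0],[0.015,0,0,-0.045,0,0,0],[0.015,0,0,-0.05,0,0,0],[0.015,0,0,0,0,0,0],[0.015,0,0,0,0,0,0]]' 12
python3 -c "
from h import *
go(.591,.111,.13,93.2)"
```

```text
time: 20.98
position: [0.4543, 0.0998, 0.1323]
tool_rot: [-2.158, -2.283, 0.001]
ft_force: [-0.1, 0.2, -1.0]
grip_width: 0.295
grip_force: 12.0
pos [0.4543 0.0998 0.1323] yaw 93.2 turn_z 0.0 tilt [0.001 0.001 1.   ] shift [0.0035 0.1371 0.0023] t 20.98
```

```bash
python3 -m handwheel '[[0.015,0.0012,0.0457,0,0,0,0],[0.015,0.0012,0.0457,0,0,0,0],[0.015,0.0012,0.0457,0,0,0,0],[0.015,0,0,0,0,0,0],[0.015,0,0,0,0,0,0]]'
python3 - <<'E'
from h import *
im,c=shot("cup1");go(.591,.111,.05,93.2)
cv2.imwrite("pics/cup1c.png",cv2.resize(im[90:260,160:360],(700,595)))
E
```

```text
time: 21.6
position: [0.5897, 0.1118, 0.1307]
tool_rot: [-2.154, -2.282, 0.004]
ft_force: [1.0, -0.4, -0.5]
grip_width: 0.3
grip_force: 12.1
pos [0.5897 0.1118 0.1314] yaw 93.3 turn_z 0.1 tilt [0.    0.003 1.   ] shift [-0.0009  0.0013  0.0814] t 21.65
```

View pics/cup1c.png

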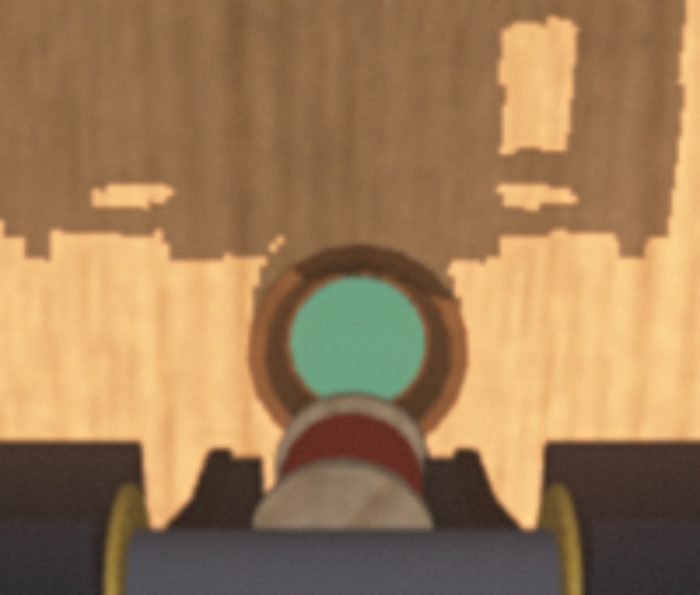

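The reel hangs upright in the grip. The cup's felt circle is centred at about (262.3,188.6), and the reel's top front edge is at (257.8,221.4).

Run:
```python
from h import *
im,c=load("cup1");p=plane(c,(262.3,188.6),.008);print("cup",p)
f=masks(im)[1];k=np.zeros_like(f);k[150:202,235:295]=f[150:202,235:295]
cn=max(cv2.findContours(k,0,1)[0],key=cv2.contourArea)[:,0].astype(float);w=cn[cn[:,1]<196]
A=np.c_[w,np.ones(len(w))];s=np.linalg.lstsq(A,(w**2).sum(1),rcond=None)[0];print("circle",s[:2]/2);print(plane(c,s[:2]/2,.008))
ct=ctrl.camera_info("top");print("tri",*tri(c,s[:2]/2,ct,(210.6,195.8)))
e=plane(c,(257.8,221.4),.1314+.0215);P=np.array([.5897,.1118]);a=np.radians(93.3)
print("edge",e,"along tool x",(e[:2]-P)@[np.cos(a),np.sin(a)],"y",(e[:2]-P)@[np.sin(a),-np.cos(a)])
```

```text
cup [0.59265955 0.10922271 0.008     ]
circle [261.67347314 187.44180378]
[0.59198425 0.11033668 0.008     ]
tri [0.59201828 0.11036682 0.00819371] 8.290197431622768e-05
edge [0.58779426 0.12771205 0.1529    ] along tool x 0.015995368568142414 y -0.0009866214806977447
```

```bash
python3 -m handwheel '[[0.015,-0.0039,0.002,0.02,0,0,0],[0.015,0,0,0.03,0,0,0],[0.015,0,0,0.023,0,0,0],[0.015,0,0,0.01,0,0,0],[0.015,0,0,0,0,0,0],[0.015,0,0,0,0,0,0]]'
python3 -c "
from h import *
go(.592,.108,.0268,93.2)"
```

```text
time: 22.4
position: [0.5943, 0.1079, 0.0507]
tool_rot: [2.157, 2.283, 0.002]
ft_force: [-0.0, 0.5, -0.5]
grip_width: 0.297
grip_force: 12.1
pos [0.5943 0.1079 0.0507] yaw 93.3 turn_z 0.1 tilt [ 0.    -0.002  1.   ] shift [ 0.0003 -0.0023  0.0239] t 22.4
```

```bash
python3 -m handwheel '[[0.015,0,-0.0015,0.006,0,0,0],[0.015,0,0,0.008,0,0,0],[0.015,0,0,0.005,0,0,0],[0.015,0,0,0.003,0,0,0],[0.015,0,0,0,0,0,0],[0.015,0,0,0,0,0,0]]'
python3 -m handwheel '[[0.015,0,0,0.001,0,0,0],[0.015,0,0,0,0,0,0]]'
```

```text
time: 23.15
position: [0.5923, 0.1077, 0.028]
tool_rot: [2.157, 2.284, 0.0]
ft_force: [-0.0, 0.5, 0.5]
grip_width: 0.295
grip_force: 12.1
time: 23.4
position: [0.5922, 0.1076, 0.0269]
tool_rot: [2.157, 2.284, -0.0]
ft_force: [1.0, 0.1, 0.2]
grip_width: 0.296
grip_force: 12.1
```

```bash
python3 -m handwheel '[[0.015,0,0,0.0008,0,0,0],[0.015,0,0,0,0,0,0]]'
```

```text
time: 23.65
position: [0.5923, 0.1077, 0.0261]
tool_rot: [2.157, 2.283, 0.0]
ft_force: [-0.6, 0.1, 0.7]
grip_width: 0.291
grip_force: 12.1
```

```bash
python3 -m handwheel '[[0.015,0,0,0.0008,0,0,0],[0.015,0,0,0,0,0,0]]'
```

```text
time: 23.9
position: [0.5926, 0.1077, 0.0259]
tool_rot: [2.157, 2.283, 0.001]
ft_force: [-1.2, -0.4, 6.1]
grip_width: 0.293
grip_force: 12.4
```

Contact with the felt at 6 N, so I release and rise.

```bash
python3 -m handwheel '[[0.05,0,0,0,0,0,0],[0.05,0,0,0,0,0,0],[0.05,0,0,0,0,0,0],[0.06,0,0,-0.02,0,0,0],[0.06,0,0,-0.05,0,0,0],[0.06,0,0,-0.04,0,0,0],[0.06,0,0,0,0,0,0],[0.06,0,0,0,0,0,0]]'
python3 - <<'E'
from h import *
im,c=shot("cup2");go(.4348,-.0972,.13,169.5)
g=cv2.cvtColor(im,cv2.COLOR_BGR2GRAY)
print(cv2.HoughCircles(cv2.GaussianBlur(g,(3,3),0),cv2.HOUGH_GRADIENT,1,10,param1=120,param2=12,minRadius=14,maxRadius=18))
cv2.imwrite("pics/cup2c.png",cv2.resize(im[90:260,160:360],(500,425)))
E
```

```text
time: 24.9
position: [0.5921, 0.1075, 0.1357]
tool_rot: [2.157, 2.283, -0.0]
ft_force: [-0.2, -0.3, 0.5]
grip_width: 0.691
grip_force: 0.0
pos [0.5916 0.1074 0.1348] yaw 93.3 turn_z -76.2 tilt [0.    0.001 1.   ] shift [ 0.1169 -0.2297  0.0048] t 24.95
[[[259.5 193.5  16.2]
  [402.5  89.5  16.3]
  [426.5  72.5  17.4]
  [255.5 181.5  16.2]]]
```

View pics/cup2c.png

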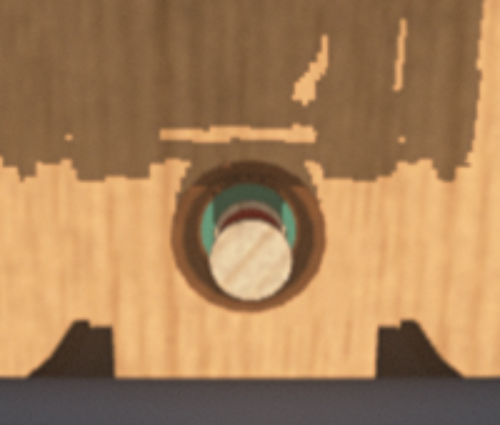

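The reel stands upright and centred in the cup, with its top disc at (259.5,193.5). Now the bone folder.

```bash
python3 -m handwheel '[[0.06,0,0,0,0,0,-9.5],[0.06,0,0,0,0,0,-9.5],[0.06,0,0,0,0,0,-9.5],[0.06,0,0,0,0,0,-9.5],[0.06,0,0,0,0,0,-9.5],[0.06,0,0,0,0,0,-9.5],[0.06,0,0,0,0,0,-9.5],[0.06,0,0,0,0,0,-9.6],[0.06,0.0234,-0.046,0.001,0,0,0],[0.06,0.0234,-0.046,0.001,0,0,0],[0.06,0.0234,-0.046,0.001,0,0,0],[0.06,0.0234,-0.046,0.001,0,0,0]]'
python3 -m handwheel '[[0.06,0.0234,-0.046,0.001,0,0,0],[0.06,0,0,0,0,0,0],[0.06,0,0,0,0,0,0]]'
python3 - <<'E'
from h import *
im,c=shot("bf1");go(.4348,-.0972,.002,169.5)
cv2.imwrite("pics/bf1c.png",im[0:300,100:420])
E
```

```text
time: 26.45
position: [0.4641, -0.057, 0.13]
tool_rot: [-0.291, -3.126, -0.001]
ft_force: [0.8, -0.8, 0.5]
grip_width: 0.69
grip_force: 0.0
time: 26.82
position: [0.4345, -0.0964, 0.1298]
tool_rot: [-0.292, -3.127, -0.001]
ft_force: [0.7, 0.4, -0.0]
grip_width: 0.689
grip_force: 0.0
pos [ 0.435  -0.0957  0.13  ] yaw 169.4 turn_z -0.1 tilt [-0.    -0.001  1.   ] shift [-1.00e-04 -1.50e-03  1.28e-01] t 26.88
```

View pics/bf1c.png

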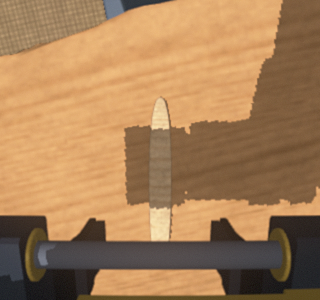

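The folder's near tip is at (261,97) in the wrist view, with its body vertical around column 260. Its far tip is hidden by the gripper.

Run:
```python
from h import *
im,c=load("bf1");ct=ctrl.camera_info("top");it=cv2.imread("pics/top0.png")
h=cv2.cvtColor(it,cv2.COLOR_BGR2HSV);print(h[253,286],h[253,270],h[253,300])
m=((h[...,1]<h[253,286][1]+25)&(h[...,2]>100)).astype('u1')*255
r=rect(m,(268,215,305,292));desc("folder t",r,ct,.008)
L=[]
for row in (105,115,150,165,185,205):
    s=im[row,225:300].astype(int);t=np.abs(cv2.Sobel(cv2.cvtColor(im[row:row+1,225:300],cv2.COLOR_BGR2HSV)[...,1].astype('f4'),cv2.CV_32F,1,0,ksize=3))[0]
    sat=cv2.cvtColor(im[row:row+1,225:300],cv2.COLOR_BGR2HSV)[0,:,1].astype(int)
    bg=np.median(np.r_[sat[:20],sat[-20:]]);x=np.nonzero(sat<bg-20)[0]+225;x=x[(x>245)&(x<278)]
    if len(x): mid=(x.min()+x.max())/2;L.append(plane(c,(mid,row),.008)[:2]);print(row,x.min(),x.max(),L[-1].round(4))
L=np.array(L);d=np.polyfit(L[:,0],L[:,1],1);print("axis deg",np.degrees(np.arctan(d[0])))
tip=plane(c,(261,97),.006);a=np.arctan(d[0]);print("tip",tip,"centre",tip[:2]+.0845*np.array([np.cos(a),np.sin(a)]))
print("y at x=.434",np.polyval(d,.434))
# second view for height: fold near tip in top
bp=cv2.boxPoints(r);print(bp.round(1))
go(.4348,-.0972,.002,169.5)
```

```text
[ 18  90 158] [ 15 120 149] [ 16 132 133]
folder t [285.2 253.5] [ 0.4346 -0.0954  0.008 ] [0.1674 0.0234] long 168.9
105 255 265 [ 0.3587 -0.081 ]
115 252 268 [ 0.3675 -0.0826]
150 249 270 [ 0.3988 -0.089 ]
165 249 271 [ 0.4129 -0.0911]
185 249 270 [ 0.4318 -0.0951]
205 250 270 [ 0.4517 -0.0983]
axis deg -10.656701667947909
tip [ 0.35188829 -0.07879698  0.006     ] centre [ 0.4349309  -0.09442306]
y at x=.434 -0.09526106099591951
[[275.5 283.2]
 [286.6 222.2]
 [295.  223.7]
 [283.9 284.7]]
pos [ 0.435  -0.0957  0.13  ] yaw 169.4 turn_z -0.1 tilt [-0.    -0.001  1.   ] shift [-1.00e-04 -1.50e-03  1.28e-01] t 26.88
```

```bash
python3 -m handwheel '[[0.06,0,0.0005,0.04,0,0,0],[0.06,0,0,0.04,0,0,0],[0.06,0,0,0.025,0,0,0],[0.06,0,0,0.012,0,0,0],[0.06,0,0,0.004,0,0,0],[0.06,0,0,0,0,0,0],[0.06,0,0,0,0,0,0]]' 12
python3 -c "
from h import *
go(.4347,-.0953,.003,169.3)"
```

```text
time: 27.75
position: [0.4356, -0.0966, 0.0101]
tool_rot: [0.291, 3.126, -0.002]
ft_force: [-0.6, 0.6, -0.2]
grip_width: 0.688
grip_force: 0.0
pos [ 0.4356 -0.0966  0.0101] yaw 169.4 turn_z 0.1 tilt [0.002 0.001 1.   ] shift [0.0011 0.0011 0.0071] t 27.75
```

```bash
python3 -m handwheel '[[0.06,0.0008,0.0008,0.004,0,0,0],[0.06,0,0,0.0025,0,0,0],[0.01,0,0,0,0,0,0],[0.01,0,0,0,0,0,0],[0.01,0,0,0,0,0,0],[0.01,0,0,0,0,0,0],[0.01,0,0,0,0,0,0],[0.01,0,0,-0.02,0,0,0],[0.01,0,0,-0.05,0,0,0],[0.01,0,0,-0.05,0,0,0],[0.01,0,0,0,0,0,0],[0.01,0,0,0,0,0,0]]' 12
python3 -c "
from h import *
go(.6268,-.1095,.125,103.5)"
```

```text
time: 29.25
position: [0.4336, -0.0956, 0.1222]
tool_rot: [-0.292, -3.127, 0.001]
ft_force: [0.1, -0.3, 0.0]
grip_width: 0.241
grip_force: 11.9
pos [ 0.4336 -0.0956  0.1222] yaw 169.3 turn_z 65.8 tilt [-0.001  0.001  1.   ] shift [-0.0586  0.1846 -0.0028] t 29.25
```

```bash
python3 -m handwheel '[[0.01,0,0,0,0,0,9.4],[0.01,0,0,0,0,0,9.4],[0.01,0,0,0,0,0,9.4],[0.01,0,0,0,0,0,9.4],[0.01,0,0,0,0,0,9.4],[0.01,0,0,0,0,0,9.4],[0.01,0,0,0,0,0,9.3],[0.01,-0.0146,0.046,0,0,0,0],[0.01,-0.0146,0.046,0,0,0,0],[0.01,-0.0146,0.046,0,0,0,0],[0.01,-0.0146,0.046,0,0,0,0],[0.01,0,0,0,0,0,0]]'
python3 -m handwheel '[[0.01,0,0,0,0,0,0]]'
python3 - <<'E'
from h import *
shot("fcr2");im,c=load("fcr2");it,_=ctrl.get_image("top");cv2.imwrite("pics/top1.png",it)
go(.6268,-.1095,.05,103.5)
cv2.imwrite("pics/fcr2c.png",np.hstack([cv2.resize(im[50:260,160:360],(430,450)),cv2.resize(it[140:225,245:335],(370,450))]))
E
```

```text
time: 30.75
position: [0.6277, -0.1071, 0.1187]
tool_rot: [-1.936, -2.466, -0.003]
ft_force: [-0.7, -0.3, -0.6]
grip_width: 0.244
grip_force: 11.9
time: 30.88
position: [0.6252, -0.1075, 0.1206]
tool_rot: [-1.937, -2.468, 0.002]
ft_force: [-0.9, -0.1, -0.9]
grip_width: 0.244
grip_force: 11.9
pos [ 0.6252 -0.1084  0.122 ] yaw 103.7 turn_z 0.2 tilt [-0.     0.002  1.   ] shift [-0.0014  0.0013  0.072 ] t 30.98
```

View pics/fcr2c.png

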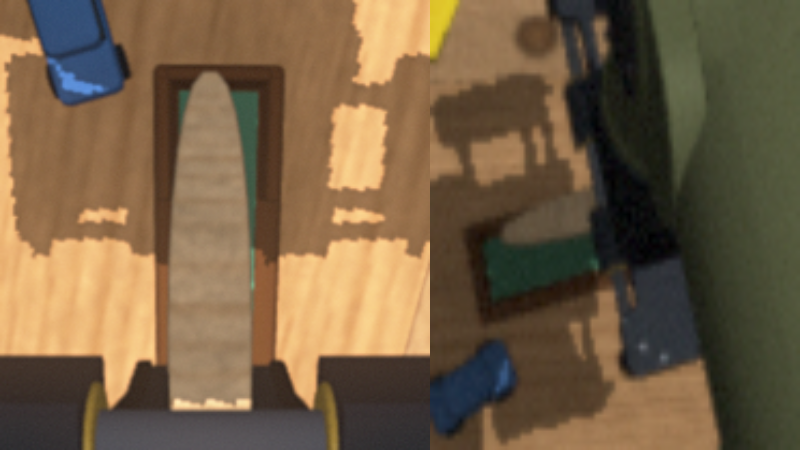

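The folder is held level and straight: tip at (257.7,83). The felt's end edge is at (261.9,92), with the wall's outer end at row 81.

Run:
```python
from h import *
im,c=load("fcr2");it=cv2.imread("pics/top0.png");ct=ctrl.camera_info("top")
a=np.radians(103.5);u=np.array([np.cos(a),np.sin(a)]);v=np.array([np.sin(a),-np.cos(a)])
e=plane(c,(261.9,92),.008)[:2];print("from wrist felt end",(e-.091*u).round(4))
f=masks(it)[1];ys,xs=np.nonzero(f[160:210,245:335]);r=cv2.minAreaRect(np.c_[xs+245,ys+160].astype('f4'));desc("top felt",r,ct,.008)
e1=cv2.boxPoints(r);i=np.argsort(e1[:,0]);print("tri felt end",*tri(c,(261.9,92),ct,e1[i[:2]].mean(0)))
im1,c1=load("er1")  # felt end in er1 crop: (314,50)/3+(156,60)
e=plane(c1,(156+314/3,60+50/3),.008)[:2];print("er1",(e-.091*u).round(4));
# direction from er1: axis midpoints row 50 (258,370) ; row 540 (261,361)
q=plane(c1,(156+311/3,60+540/3),.008)[:2];print("dir",np.degrees(np.arctan2(*(e-q)[::-1])))
s=ctrl.get_state();t=plane(c,(257.7,83),s["position"][2]+.003)[:2]-s["position"][:2];print("tip rel tcp: along",t@u,"lat",t@v)
go(.6268,-.1095,.05,103.5)
```

```text
from wrist felt end [ 0.6278 -0.1114]
top felt [289.7 183.6] [ 0.6273 -0.1106  0.008 ] [0.181  0.0324] long 103.2
tri felt end [ 0.60662254 -0.02273792  0.00801184] 0.00031295093742491367
er1 [ 0.6278 -0.112 ]
dir 103.30105706668579
tip rel tcp: along 0.08325646157976938 lat -0.0014299224100009118
pos [ 0.6252 -0.1084  0.122 ] yaw 103.7 turn_z 0.2 tilt [-0.     0.002  1.   ] shift [-0.0014  0.0013  0.072 ] t 30.98
```

```bash
python3 -m handwheel '[[0.01,-0.002,0.0017,0.03,0,0,0.3],[0.01,0,0,0.035,0,0,0],[0.01,0,0,0.02,0,0,0],[0.01,0,0,0.005,0,0,0],[0.01,0,0,0,0,0,0],[0.01,0,0,0,0,0,0]]'
python3 -c "
from h import *
go(.6274,-.1102,.0116,103.3)"
```

```text
time: 31.72
position: [0.6298, -0.1102, 0.0341]
tool_rot: [1.947, 2.463, 0.001]
ft_force: [0.2, -0.3, -0.3]
grip_width: 0.244
grip_force: 11.9
pos [ 0.6298 -0.1102  0.0341] yaw 103.4 turn_z 0.1 tilt [ 0.001 -0.002  1.   ] shift [ 0.0006 -0.0023  0.0225] t 31.73
```

```bash
python3 -m handwheel '[[0.01,0,-0.002,0.008,0,0,0],[0.01,0,0,0.007,0,0,0],[0.01,0,0,0.005,0,0,0],[0.01,0,0,0,0,0,0],[0.01,0,0,0,0,0,0]]'
python3 -m handwheel '[[0.01,0,0,0.0015,0,0,0],[0.01,0,0,0,0,0,0]]'
```

```text
time: 32.35
position: [0.6271, -0.1106, 0.0128]
tool_rot: [1.948, 2.465, 0.0]
ft_force: [-0.2, -0.3, -0.5]
grip_width: 0.242
grip_force: 11.9
time: 32.6
position: [0.6269, -0.1106, 0.0112]
tool_rot: [1.948, 2.465, -0.0]
ft_force: [0.3, 0.1, -0.3]
grip_width: 0.247
grip_force: 11.9
```

```bash
python3 -m handwheel '[[0.01,0,0,0.0008,0,0,0],[0.01,0,0,0,0,0,0]]'
```

```text
time: 32.85
position: [0.6271, -0.1107, 0.0109]
tool_rot: [1.948, 2.464, -0.0]
ft_force: [-1.6, -0.5, 2.9]
grip_width: 0.241
grip_force: 12.0
```

Touched the felt at 3 N. I release, rise, and move back so that the tray and cradle can be seen.

```bash
python3 -m handwheel '[[0.05,0,0,0,0,0,0],[0.05,0,0,0,0,0,0],[0.05,0,0,0,0,0,0],[0.05,0,0,-0.02,0,0,0],[0.06,0,0,-0.05,0,0,0],[0.06,0,0,-0.06,0,0,0],[0.06,-0.05,0,-0.06,0,0,0],[0.06,-0.05,0,-0.03,0,0,0],[0.06,0,0,0,0,0,0],[0.06,0,0,0,0,0,0]]'
python3 - <<'E'
from h import *
w,c=shot("end_w");s,_=ctrl.get_image("scene");cv2.imwrite("pics/end_s.png",s)
cv2.imwrite("pics/end.png",np.hstack([cv2.resize(w[0:230,100:400],(400,307)),cv2.resize(s[120:320,150:410],(400,307))]))
go(.6,-.2,.2)
E
```

```text
time: 34.1
position: [0.6477, -0.1974, 0.2191]
tool_rot: [-1.948, -2.465, -0.002]
ft_force: [1.0, 0.2, 0.6]
grip_width: 0.689
grip_force: 0.0
pos [ 0.6473 -0.1961  0.2182] yaw 103.5 turn_z -0.0 tilt [-0.001  0.001  1.   ] shift [ 0.0073 -0.0469  0.0182] t 34.2
```

View pics/end.png

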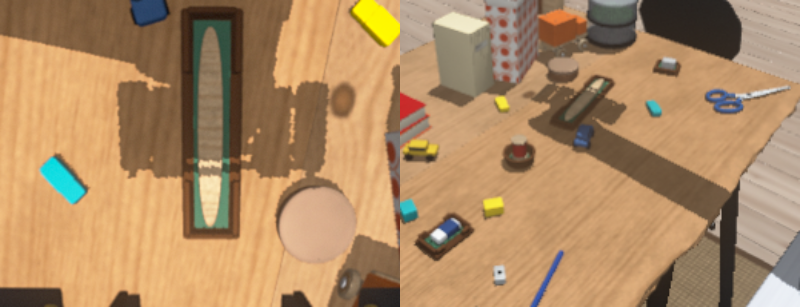

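The folder lies straight and centred in the long cradle, and the eraser, reel and block sit in their own holders. One last close check that the block is level, using depth over the tray.

```bash
python3 -m handwheel '[[0.06,-0.0443,-0.035,0,0,0,0],[0.06,-0.0443,-0.035,0,0,0,0],[0.06,-0.0443,-0.035,0.03,0,0,0],[0.06,0,0,0.04,0,0,0],[0.06,0,0,0,0,0,0],[0.06,0,0,0,0,0,0]]'
python3 - <<'E'
from h import *
def pts(im,d,c,m):
    ys,xs=np.nonzero(m&(d>0));p=cv2.undistortPoints(np.c_[xs,ys].astype(float)[:,None],c["intrinsics"],c["D"])[:,0]
    z=d[ys,xs][:,None];return (np.c_[p,np.ones(len(p))]*z-np.array(c["t"]))@np.array(c["R"])
def fit(n,P,lo,hi):
    P=P[(P[:,2]>lo)&(P[:,2]<hi)];s=np.linalg.lstsq(np.c_[P[:,:2]-P[:,:2].mean(0),np.ones(len(P))],P[:,2],rcond=None)[0];print(n,len(P),"centre",P.mean(0).round(4),"z %.4f"%s[2],"tilt",s[:2].round(3))
c=ctrl.camera_info("wrist");im,d=ctrl.get_image("wrist");g,f,_=masks(im);k=np.zeros(d.shape,bool);k[130:212,210:310]=1
fit("block top",pts(im,d,c,(g>0)&k),.02,.035);fit("felt",pts(im,d,c,(f>0)&k),-.01,.02)
e=rect(g,(210,130,310,212));desc("block",e,c,.026);desc("felt",rect(f,(210,130,310,212)),c,.008)
go(.5763,-.35,.13)
E
```

```text
time: 34.95
position: [0.5782, -0.3484, 0.1506]
tool_rot: [1.943, 2.467, 0.002]
ft_force: [-0.0, 0.4, 0.8]
grip_width: 0.69
grip_force: 0.0
block top 693 centre [ 0.5742 -0.35    0.0259] z 0.0259 tilt [ 0.018 -0.035]
felt 245 centre [ 0.5827 -0.342   0.0081] z 0.0081 tilt [-0.006 -0.001]
block [254.4 184.9] [ 0.574  -0.3489  0.026 ] [0.0307 0.0263] long 21.8
felt [256.4 182.2] [ 0.5762 -0.3498  0.008 ] [0.0375 0.0299] long 22.4
pos [ 0.5787 -0.3487  0.1513] yaw 103.5 turn_z -0.0 tilt [ 0.001 -0.002  1.   ] shift [-0.0007 -0.0026  0.0213] t 35.0
```

The block's top is at 25.9 mm, 18 mm above the felt, and level within noise. It sits 2–3 mm off centre, so I hand in.

```bash
python3 -c "
from bench import ctrl
print(ctrl.close_job())"
```

```text
the job is handed in; nothing more can be done
None
```

All four tools are back in their own holders and let go, and the job was handed in at about 35 s; the hand-in gave no verdict, but my last camera checks showed all four in place.

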